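# Wipe down the doughnut serving stand

## Task

First move every topping shaker off the serving stand and stand it upright on the green mat, without tipping one over. Then lift the scraper off its hook and, with it in the gripper, wipe every nougat chip off the slab into the crumb tray on its open side, never touching the chips with the fingers. When all chips are in the tray, hang the scraper back on its hook as it was and stand every shaker back upright on the wiped slab; leave the plate, the cup and the jar where they are.

Things in the scene. Friction and masses are not known exactly. Their poses are not given: they have to be found in the camera images.
- board: fixed serving stand: white slab 250 (x) by 300 mm (y), flat top 45 mm above the table; origin at table height under the slab's centre. Steel lips 10 mm above the top on three sides, inner faces at x = +117 and y = +-142 mm. Its -x side (to the robot) is open at x = -125 mm, with the crumb tray below it
- tray_mid (a point): centre of the dark crumb tray's floor, 6 mm above the table; the tray is joined to the slab's open side, 105 mm long (x) and 284 mm wide (y) inside, walls up to 55 mm above the table on its other three sides
- mat: thin dark-green fixed mat lying on the table on one side of the stand, 220 mm (its x) by 140 mm (its y), 4 mm thick; origin at the centre of its underside
- hook: fixed hook stand on the other side, origin on the table: red post at its x = +18 mm, 140 mm high, carries a flat steel tongue (14 mm wide in y, 8 thick, top face 140 mm above the table) that runs along its -x (roughly to the robot) to x = -63 mm, where a tip 6 mm thick turns up to 150 mm above the table. Base plate 12 mm high, x -40 to +60, y +-60 mm
- scraper_mid (a point): loose scraper, 0.2 kg, 135 mm tall, hanging on the hook; this point is half-way up, its x across the blade, y along it, z up. Blue blade at the bottom 130 (y) x 16 (x) x 40 mm high; then a window 44 mm wide, 40 high; then a yellow grip block 68 (y) x 20 (x) x 55 mm high, pinched across x. The tongue passes through the window under the grip, which rests on it: wiping edge 60 mm above the table
- shaker1_mid (a point): tall top-heavy loose topping shaker, about 0.3 kg, may be absent: green body 44 mm across and 125 mm high, heavy steel head 50 mm across above it, 180 mm tall in all, standing on the slab; its centre of mass is about 130 mm up and it tips easily. This point is on its axis half-way up (90 mm above its foot); its z is its axis
- shaker2_mid (a point): tall top-heavy loose topping shaker, about 0.3 kg, may be absent: mustard body 44 mm across and 125 mm high, heavy steel head 50 mm across above it, 180 mm tall in all, standing on the slab; its centre of mass is about 130 mm up and it tips easily. This point is on its axis half-way up (90 mm above its foot); its z is its axis
- chip1_mid (a point): loose hard nougat chip, green, 24 by 20 by 12 mm, 10 g, starting on the slab, may be absent; this point is its centre
- chip2_mid (a point): loose hard nougat chip, brown, 24 by 20 by 12 mm, 10 g, starting on the slab, may be absent; this point is its centre
- chip3_mid (a point): loose hard nougat chip, green, 24 by 20 by 12 mm, 10 g, starting on the slab, may be absent; this point is its centre
- chip4_mid (a point): loose hard nougat chip, brown, 24 by 20 by 12 mm, 10 g, starting on the slab, may be absent; this point is its centre
- chip5_mid (a point): loose hard nougat chip, green, 24 by 20 by 12 mm, 10 g, starting on the slab, may be absent; this point is its centre
- chip6_mid (a point): loose hard nougat chip, brown, 24 by 20 by 12 mm, 10 g, starting on the slab, may be absent; this point is its centre
- chip7_mid (a point): loose hard nougat chip, green, 24 by 20 by 12 mm, 10 g, starting on the slab, may be absent; this point is its centre
- plate: bystander: white saucer 150 mm across with a doughnut, origin under its centre
- cup: bystander: paper cup 80 mm across, 100 mm high, origin under its centre
- jar: bystander: amber jar 70 mm across, 110 mm high, origin under its centre
Not all that is in view belongs to the job. Leave any blue look-alike of the part that bears shaker2_mid alone.

How it is judged (in metres and radians):
On the way, in this order (a step that is already met when the one before it is completed fails the run):
1. every shaker present stands upright and released on the mat (x of shaker1_mid in the frame of mat between -0.105 and 0.105 m and y of shaker1_mid in the frame of mat between -0.065 and 0.065 m and height (world z) of shaker1_mid between 0.085 and 0.103 m and angle between each of shaker1_mid, shaker2_mid's own z axis and vertical below 0.1 rad and contact force between the fingers and shaker1 below 0.1 N and x of shaker2_mid in the frame of mat between -0.105 and 0.105 m and y of shaker2_mid in the frame of mat between -0.065 and 0.065 m and height (world z) of shaker2_mid between 0.085 and 0.103 m and contact force between the fingers and shaker2 below 0.1 N), for 0.2 s.
2. the scraper is held in the gripper, lifted off and clear of the hook (horizontal distance between scraper_mid and hook above 0.09 m and contact force between the fingers and scraper above 0.5 N and height (world z) of scraper_mid above 0.09 m), for 0.2 s.
3. every chip present lies in the crumb tray (x of chip1_mid in the frame of board between -0.235 and -0.125 m and y of chip1_mid in the frame of board between -0.145 and 0.145 m and height (world z) of each of chip1_mid, chip2_mid, chip3_mid, chip4_mid, chip5_mid, chip6_mid, chip7_mid below 0.036 m and x of chip2_mid in the frame of board between -0.235 and -0.125 m and y of chip2_mid in the frame of board between -0.145 and 0.145 m and x of chip3_mid in the frame of board between -0.235 and -0.125 m and y of chip3_mid in the frame of board between -0.145 and 0.145 m and x of chip4_mid in the frame of board between -0.235 and -0.125 m and y of chip4_mid in the frame of board between -0.145 and 0.145 m and x of chip5_mid in the frame of board between -0.235 and -0.125 m and y of chip5_mid in the frame of board between -0.145 and 0.145 m and x of chip6_mid in the frame of board between -0.235 and -0.125 m and y of chip6_mid in the frame of board between -0.145 and 0.145 m and x of chip7_mid in the frame of board between -0.235 and -0.125 m and y of chip7_mid in the frame of board between -0.145 and 0.145 m), for 0.2 s.
At the end, for the whole second after the job is handed in: every shaker stands upright (within 0.1 rad) and released on the slab again; every chip lies in the crumb tray; the scraper hangs on the hook's tongue as at the start (height within 7 mm, upright within 0.2 rad), released and at rest (all of step 3 and x of shaker1_mid in the frame of board between -0.12 and 0.115 m and y of shaker1_mid in the frame of board between -0.14 and 0.14 m and height (world z) of shaker1_mid between 0.128 and 0.142 m and angle between each of shaker1_mid, shaker2_mid's own z axis and vertical below 0.1 rad and contact force between the fingers and shaker1 below 0.1 N and x of shaker2_mid in the frame of board between -0.12 and 0.115 m and y of shaker2_mid in the frame of board between -0.14 and 0.14 m and height (world z) of shaker2_mid between 0.128 and 0.142 m and contact force between the fingers and shaker2 below 0.1 N and x of scraper_mid in the frame of hook between -0.06 and 0.012 m and y of scraper_mid in the frame of hook between -0.025 and 0.025 m and height (world z) of scraper_mid between 0.12 and 0.135 m and angle between scraper_mid's own z axis and vertical below 0.2 rad and contact force between the fingers and scraper below 0.1 N and linear speed of scraper below 0.03 m/s); the robot touches nothing.
It fails at once if a shaker is tipped over (more than 0.5 rad) (angle between any of shaker1_mid, shaker2_mid's own z axis and vertical above 0.5 rad).
It fails at once if a chip is touched by the fingers (contact force between the fingers and chip1 above 0.3 N or contact force between the fingers and chip2 above 0.3 N or contact force between the fingers and chip3 above 0.3 N or contact force between the fingers and chip4 above 0.3 N or contact force between the fingers and chip5 above 0.3 N or contact force between the fingers and chip6 above 0.3 N or contact force between the fingers and chip7 above 0.3 N).
It fails at once if the plate, cup or jar is moved by more than 30 mm (distance of any of plate, cup, jar from where it was at the start of the episode above 0.03 m).
Of shaker1, shaker2 only 1 to 2 are there at a start; the rules pass over those that are not, and their reading is None.
Of chip1, chip2, chip3, chip4, chip5, chip6, chip7 only 4 to 7 are there at a start; the rules pass over those that are not, and their reading is None.
At some moment in a run one of chip1, chip2, chip3, chip4, chip5, chip6, chip7 may be knocked a few centimetres aside while the robot is not near it.
It also fails if it takes over 210 s, if anything falls off the work surface, if the arm or the gripper's body presses on something with over 40 N, if the wrist force passes 120 N, or if a joint passes its speed limit or range.

## Robot

A 6-joint arm with a two-finger parallel gripper is mounted at the origin on the work surface. World frame = base frame: x ahead of the robot, y to its left, z up, the work surface at z = 0. Lengths are in m, angles in degrees, forces in N, time in s.
With the tool pointing down it reaches from about 0.325 to 0.85 m from the base axis. Payload 4.4 kg.
Tool frame: the origin (TCP) lies at the centre of the arm's flange, where the gripper is bolted on; the fingertips stand 199 mm ahead of it and the grasp point (between the pads) lies 180 mm ahead of it; z points along the fingers, y is the line along which they close (so a half turn about z gives the same grasp; the last joint's range is limited). The gripper opens to 94 mm and grips with 3 to 60 N. Pads are 16 mm wide; open, the fingers measure 119 mm over their backs; the gripper's body (75 mm by 177 mm) begins 78 mm behind the grasp point.
Start: joints at [57.21, 11.837, 88.321, -0, 79.842, -8.623], TCP at [0.235, 0.525, 0.405] pointing down, gripper open.
Joint ranges: [-156.59, 156.59], [-49.26, 127.26], [12.9, 141.05], [-63.56, 243.56], [4.71, 150.69], [-161.64, 161.64]. Speed limits (degrees/s): [159.86, 159.86, 180, 180, 180, 180].

## Interface

Orientations are given as [roll, pitch, yaw] about the fixed x, y, z axes, in that order (R = Rz(yaw) Ry(pitch) Rx(roll)).
In Python, from workcell import bot, vision, job_done gives the robot as it stands.
- The arm moves only by the tool apply_moves, never from a script. Its argument "commands" is one flat list of numbers, 7 for each row, row after row: the turn, a rotation vector about the tool's x, y, z as a fraction of full scale, then the shift along the tool's x, y, z as a fraction of full scale, then the opening, from 0 (shut) to 1 (fully open). A call has 1 to 20 rows; each row shifts and turns the commanded pose from where the row before left it, along the tool's axes as they then stand; what a row does not reach is not made up. Full scale, the value 1, is 25 mm for a shift and 0.08 rad for a turn. A row lasts 1/8 s, in which the tool goes at most 62.5 mm and 10.7 degrees, less where a joint would pass 70% of its speed; a pose out of reach is approached as far as the arm can. A call with a number of a shift or a turn outside -1 to 1 is refused whole. A call with a gripper value outside its range is refused whole. The fingers move at their own pace and stop on an object; the grip force is fixed at half the most. Time passes only in rows, so rows that do not move let the fingers close. It gives the time, the measured TCP pose, the force, the opening and the grip force at its end, in the units of the state.
- bot.state(): the state, without advancing time (a new reading comes with each control period).
- vision.grab_frame(name): name is "scene" or "top" or "wrist"; returns a dict with "color" (400x640x3 uint8, red, green, blue), "range_z" (400x640 float32, m along the optical axis (not along the pixel's ray), 0 where there is no reading), "fx", "fy", "cx", "cy" (pixels), "eye" and "rotation" of the camera in the world; the wrist camera has in their place "T_tool_cam" (4x4, takes a point from camera to tool coordinates, whose origin is the TCP and whose axes are the flange's). Camera axes: x right, y up, looking along -z (the intrinsics and any distortion apply to the point x, -y, -z); pixel columns grow to the right and rows downward; lengths in m; the calibration is good to about 2 mm. A picture is of the moment at which its call begins: read the wrist's pose just before it.
- job_done(): hands the job in; it is judged then, once.
The state is a dict: "t": time; "q": joint angles; "qvel": joint speeds; "joint_efforts": joint torques, N m; "tool_pos": TCP position; "tcp_rot": TCP orientation; "ft_force": force on the tool from outside, world axes, zero at the start; "moment": the same for the moment, N m; "finger_gap": finger opening in m; "gripper_force": force on a finger pad.
Only numpy, scipy, OpenCV 4.12 (cv2) and the standard library are available. Lean on these libraries where they do the work, as an engineer would, in place of code of your own. Each camera call takes 0.05 s, during which the arm holds its last target. There are 200 camera calls.

## Working session

There is one attempt and no reset: what is moved stays moved. The work goes in short steps, Python scripts to look and compute and a tool call to move; the robot and the scene stay as the last step left them, time stands still between calls to the robot, and variables do not carry over. Pictures are saved under pics/ and viewed, at most 14 in all, crops included, and the job is handed in when it is done.

Besides the shell and the picture viewer there is one more tool, called after "Emit:" as name(argument=value, ...) on one line, values as JSON. apply_moves: Moves the arm, as the interface text tells. Shift numbers are shares of 25 mm and turn numbers shares of 0.08 rad, none past 1 either way. Its arguments: {"type":"object","properties":{"commands":{"type":"array","items":{"type":"number"}}},"required":["commands"]}

```bash
mkdir -p pics; ls
cat > h.py <<'E'
import numpy as np, cv2
from workcell import bot, vision, job_done
from scipy.spatial.transform import Rotation as R
def grab(n):
    s=bot.state(); f=vision.grab_frame(n)
    if n=="wrist":
        T=np.eye(4);T[:3,:3]=R.from_euler('xyz',s['tcp_rot'],degrees=True).as_matrix();T[:3,3]=s['tool_pos']
        f['T']=T@np.array(f['T_tool_cam'])
    else:
        T=np.eye(4);T[:3,:3]=np.array(f['rotation']).reshape(3,3);T[:3,3]=f['eye'];f['T']=T
    d=f['range_z'];v,u=np.mgrid[0:400,0:640]
    P=np.stack([(u-f['cx'])/f['fx']*d,-(v-f['cy'])/f['fy']*d,-d],-1)
    f['P']=P@f['T'][:3,:3].T+f['T'][:3,3]
    f['P'][d==0]=np.nan
    return f
def save(f,n): cv2.imwrite('pics/'+n+'.png',f['color'][:,:,::-1])
E
python3 - <<'E'
from h import *
print({k:np.round(v,3) for k,v in bot.state().items()})
for n in ("top","scene"):
    f=grab(n);save(f,n+'0');np.savez(n+'0.npz',P=f['P'],c=f['color'])
    print(n,f['fx'],np.round(f['T'],3).tolist(),[k for k in f])
E
```

```text
pics
{'t': np.float64(0.0), 'q': array([57.208, 11.886, 88.404, -0.   , 79.841, -8.622]), 'qvel': array([-0.067,  0.06 , -0.04 , -0.   ,  0.073,  0.106]), 'joint_efforts': array([ 1.0000e-03, -3.7087e+01, -2.8142e+01,  7.0000e-02,  3.6000e-02,
       -0.0000e+00]), 'tool_pos': array([0.235, 0.524, 0.403]), 'tcp_rot': array([-1.79870e+02, -1.90000e-02,  1.55831e+02]), 'ft_force': array([-0.289, -0.202,  0.591]), 'moment': array([-0.005,  0.059,  0.037]), 'gripper_force': np.float64(0.0), 'finger_gap': np.float64(0.094)}Traceback (most recent call last):
  File "<stdin>", line 4, in <module>
  File "h.py", line 10, in grab
    T=np.eye(4);T[:3,:3]=np.array(f['rotation']).reshape(3,3);T[:3,3]=f['eye'];f['T']=T
                         ~~~~~~~~~~~~~~~~~~~~~~~~~~~~~~~^^^^^
ValueError: cannot reshape array of size 3 into shape (3,3)
```

```bash
sed -i "s/np.array(f\['rotation'\]).reshape(3,3)/R.from_euler('xyz',f['rotation'],degrees=True).as_matrix()/" h.py
python3 - <<'E'
from h import *
for n in ("top","scene"):
    f=grab(n);save(f,n+'0');np.savez(n+'0.npz',P=f['P'],c=f['color'])
    print(n,f['fx'],np.round(f['T'],3).tolist(),f['rotation'],[k for k in f])
    print(np.nanpercentile(f['P'].reshape(-1,3),[5,50,95],axis=0).round(3))
E
```

```text
top 486.7212436799469 [[-0.011, 0.996, -0.087, 0.451], [-1.0, -0.012, -0.009, -0.009], [-0.01, 0.087, 0.996, 1.532], [0.0, 0.0, 0.0, 1.0]] [  4.97966243   0.55524913 -90.65075772] ['color', 'range_z', 'fx', 'fy', 'cx', 'cy', 'eye', 'rotation', 'T', 'P']
[[ 3.900e-02 -1.322e+00 -7.560e-01]
 [ 6.000e-01  1.100e-02 -1.000e-03]
 [ 1.543e+00  1.294e+00  1.050e-01]]
scene 401.49497857386785 [[-0.489, -0.647, 0.585, 1.293], [0.872, -0.364, 0.327, 0.413], [0.001, 0.67, 0.743, 1.044], [0.0, 0.0, 0.0, 1.0]] [ 4.20531228e+01 -6.46757971e-02  1.19267879e+02] ['color', 'range_z', 'fx', 'fy', 'cx', 'cy', 'eye', 'rotation', 'T', 'P']
[[-1.502e+00 -1.944e+00 -7.540e-01]
 [ 4.080e-01 -4.600e-02 -1.000e-03]
 [ 1.105e+00  8.040e-01  3.250e-01]]
```

View pics/top0.png

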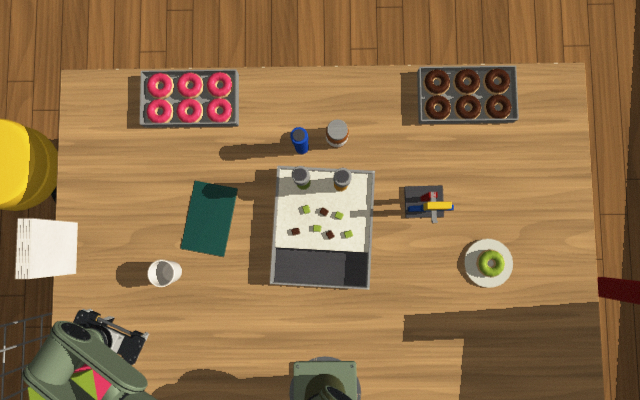

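View pics/scene0.png

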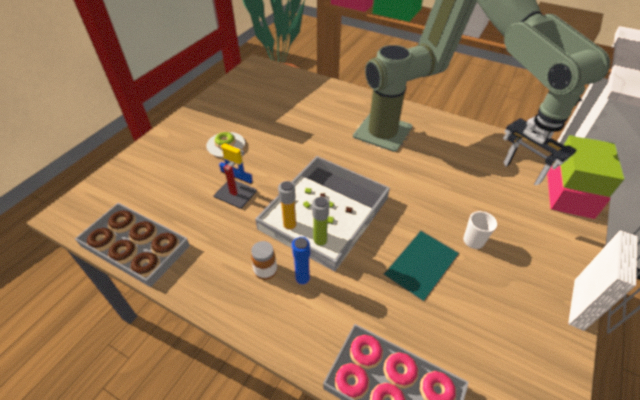

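Run:
```python
from h import *
D=np.load('top0.npz');P=D['P'];c=D['c'];hsv=cv2.cvtColor(c,cv2.COLOR_RGB2HSV)
H,S,V=[hsv[...,i].astype(int) for i in range(3)];X,Y,Z=[P[...,i] for i in range(3)]
def box(m,n):
    m=m.astype(np.uint8);k=np.argwhere(m)
    pts=P[m>0][:,:2];r=cv2.minAreaRect((pts*1000).astype(np.float32));print(n,m.sum(),np.round(r[0],1),np.round(r[1],1),round(r[2],1),'z',np.median(P[m>0][:,2]).round(3))
v,u=np.mgrid[0:400,0:640]
reg=lambda a,b,c_,d:(u>=a)&(u<b)&(v>=c_)&(v<d)
box((Z<.02)&reg(175,245,170,265)&(H>75)&(H<100)&(S>100),'mat')
slab=(abs(Z-.045)<.006)&reg(262,385,160,300)&(V>150)
box(slab,'slab')
box((Z>.05)&(Z<.065)&reg(262,385,160,300),'lips')
for n,m in (('sh1',reg(285,320,150,195)),('sh2',reg(325,360,150,195)),('blue',reg(285,315,120,150)),('jar',reg(322,355,115,150)),('cup',reg(140,190,255,290)),('plate',reg(455,520,235,295))):
    zz=np.nanpercentile(Z[m],99.5);t=m&(Z>zz-.012);box(t,n)
hk=reg(395,460,180,225)
box(hk&(Z>.12),'top');box(hk&(H>20)&(H<35)&(S>150)&(Z>.1),'yellow');box(hk&(H>105)&(H<125)&(S>150),'blade');box(hk&((H<8)|(H>172))&(S>150)&(Z>.1),'post');box(hk&(Z>.005)&(Z<.02),'base')
ch=reg(275,370,195,245)&(Z>.045)&(Z<.07)&(S>110)
n,l,st,ce=cv2.connectedComponentsWithStats(ch.astype(np.uint8))
for i in range(1,n):
    if st[i,4]>8: print(st[i,4],np.median(P[l==i],axis=0).round(3),np.median(H[l==i]))
```

```text
mat 2932 [539.5 360.4] [138.3 216.1] 78.7 z 0.004
slab 4762 [506.6   1.2] [298.7 360.4] 85.9 z 0.045
lips 1556 [506.2   1.4] [300.2 360.2] 86.1 z 0.054
sh1 219 [642.1  59.7] [46.3 46.1] 54.7 z 0.223
sh2 237 [635.3 -55.5] [46.3 46.8] 43.2 z 0.222
blue 200 [761.6  64.3] [45.9 46.3] 85.7 z 0.178
jar 319 [791.4 -45.3] [59.3 58.7] 22.2 z 0.11
cup 150 [373.7 475.1] [78.6 77. ] 42.1 z 0.099
plate 439 [ 389.6 -508.6] [76.6 76. ] 60.7 z 0.045
top 390 [ 558.  -318.6] [80.  63.7] 36.4 z 0.173
yellow 207 [ 555.7 -320.5] [69.1 18.9] 90.0 z 0.193
blade 87 [ 556.2 -318.4] [ 15.  126.3] 0.9 z 0.099
post 35 [ 591.4 -316.2] [16.4 25.2] 4.6 z 0.137
base 826 [ 581.5 -326.3] [199.  138.9] 89.2 z 0.011
46 [0.56  0.051 0.056] 36.0
39 [ 0.553 -0.001  0.056] 10.0
44 [ 0.541 -0.047  0.056] 36.0
44 [0.502 0.02  0.057] 36.0
37 [0.494 0.085 0.056] 9.0
38 [ 0.483 -0.018  0.055] 9.0
43 [ 0.483 -0.075  0.055] 36.0
```

Emit:
apply_moves(commands=[0,0,0.957,0,0,-0.16,1,0,0,0.957,0,0,-0.16,1,0,0,0.957,0,0,-0.16,1,0,0,0.957,0,0,-0.16,1,0,0,0.957,0,0,-0.16,1,0,0,0.957,0,0,-0.16,1,0,0,0.957,0,0,-0.16,1,0,0,0.957,0,0,-0.16,1,0,0,0.957,0,0,-0.16,1,0,0,0.957,0,0,-0.16,1,0,0,0.957,0,0,-0.16,1,0,0,0.957,0,0,-0.16,1,0,0,0.957,0,0,-0.16,1,0,0,0.957,0,0,-0.16,1,0,0,0.957,0,0,-0.16,1,0,0,0,0,0,0,1])

```text
t: 2.15
tool_pos: [0.2354, 0.5246, 0.4646]
tcp_rot: [180.0, 0.0, 90.1]
ft_force: [-0.4, -0.3, -0.1]
finger_gap: 0.0942
gripper_force: 0.0
```

Emit:
apply_moves(commands=[0,0,0,-0.97,0.85,0,1,0,0,0,-0.97,0.85,0,1,0,0,0,-0.97,0.85,0,1,0,0,0,-0.97,0.85,0,1,0,0,0,-0.97,0.85,0,1,0,0,0,-0.97,0.85,0,1,0,0,0,-0.97,0.85,0,1,0,0,0,-0.97,0.85,0,1,0,0,0,-0.97,0.85,0,1,0,0,0,-0.97,0.85,0,1,0,0,0,-0.97,0.85,0,1,0,0,0,-0.97,0.85,0,1,0,0,0,-0.97,0.85,0,1,0,0,0,-0.97,0.85,0,1,0,0,0,-0.97,0.85,0,1,0,0,0,-0.97,0.85,0,1,0,0,0,-0.97,0.85,0,1,0,0,0,-0.97,0.85,0,1,0,0,0,-0.97,0.85,0,1,0,0,0,0,0,0,1])

```text
t: 4.65
tool_pos: [0.6403, 0.0623, 0.4635]
tcp_rot: [-179.9, 0.0, 89.9]
ft_force: [-0.2, -0.1, 0.0]
finger_gap: 0.0939
gripper_force: 0.0
```

Run:
```python
from h import *
f=grab("wrist");save(f,'w1');np.savez('w1.npz',P=f['P'],c=f['color']);print(bot.state()['tool_pos'],bot.state()['tcp_rot'],f['T'].round(3))
P=f['P'];Z=P[...,2]
m=(Z>.2)&(Z<.24)&(P[...,0]>.58)
n,l,st,ce=cv2.connectedComponentsWithStats(m.astype(np.uint8))
for i in range(1,n):
    if st[i,4]>100:
        print(st[i],cv2.minEnclosingCircle((P[l==i][:,:2]*1000).astype(np.float32)),np.nanmedian(P[l==i],axis=0))
```

```text
[0.63962849 0.06347603 0.46367118] [-1.79894353e+02 -3.14301382e-02  9.00026688e+01] [[ 1.     0.002  0.002  0.64 ]
 [-0.002  0.961  0.276  0.144]
 [-0.001 -0.276  0.961  0.443]
 [ 0.     0.     0.     1.   ]]
[ 291  188   67   69 3653] ((642.0768432617188, 60.36899185180664), 25.149221420288086) [0.64216426 0.06477116 0.22002136]
[293 318  47  10 327] ((635.5223388671875, -39.08583068847656), 19.91893196105957) [ 0.63576059 -0.03107123  0.20529361]
[289 364  55  17 692] ((635.6864624023438, -62.24241256713867), 22.498149871826172) [ 0.63575268 -0.06366616  0.22374809]
```

View pics/w1.png

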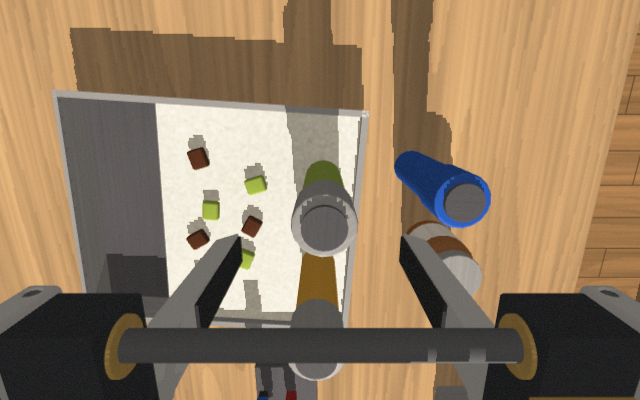

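Emit:
apply_moves(commands=[0,0,0,-0.12,0.08,0.6,1,0,0,0,0,0,0.8,1,0,0,0,0,0,0.8,1,0,0,0,0,0,0.8,1,0,0,0,0,0,0.56,1,0,0,0,0,0,0,1,0,0,0,0,0,0,0,0,0,0,0,0,0,0,0,0,0,0,0,0,0,0,0,0,0,0,0,0,0,0,0,0,0,0,0,0,0,0,0,0,0,0,0,0,0,0,0,0,0])

```text
t: 6.32
tool_pos: [0.6416, 0.0611, 0.3759]
tcp_rot: [180.0, 0.0, 90.0]
ft_force: [1.3, 0.2, 1.8]
finger_gap: 0.0497
gripper_force: 30.0
```

Emit:
apply_moves(commands=[0,0,0,0,0,-0.5,0,0,0,0,0,0,-0.75,0,0,0,0,0,0,-0.75,0,0,0,0,0.4,0,-0.5,0,0,0,0,0.8,-0.11,0,0,0,0,0,0.9,-0.12,0,0,0,0,0,0.9,-0.12,0,0,0,0,0,0.9,-0.12,0,0,0,0,0,0.9,-0.12,0,0,0,0,0,0.9,-0.12,0,0,0,0,0,0.9,-0.12,0,0,0,0,0,0.9,-0.12,0,0,0,0,0,0.9,-0.12,0,0,0,0,0,0.9,-0.12,0,0,0,0,0,0.9,-0.12,0,0,0,0,0,0.9,-0.09,0,0,0,0,0,0.8,0,0,0,0,0,0,0.44,0,0,0,0,0,0,0,0,0,0])

```text
t: 8.7
tool_pos: [0.6062, 0.3703, 0.4379]
tcp_rot: [-180.0, 0.0, 90.1]
ft_force: [-0.7, -0.9, -4.3]
finger_gap: 0.0494
gripper_force: 30.0
```

Emit:
apply_moves(commands=[0,0,0,-0.5,0.04,0.4,0,0,0,0,-0.4,0.04,0.8,0,0,0,0,0,0,0.8,0,0,0,0,0,0,0.8,0,0,0,0,0,0,0.7,0,0,0,0,0,0,0.35,0,0,0,0,0,0,0.12,0,0,0,0,0,0,0.05,0,0,0,0,0,0,0,0])

```text
t: 9.82
tool_pos: [0.6085, 0.3473, 0.3386]
tcp_rot: [179.9, -0.0, 90.0]
ft_force: [0.1, 0.2, -4.1]
finger_gap: 0.0493
gripper_force: 30.0
```

Emit:
apply_moves(commands=[0,0,0,0,0,0.08,0,0,0,0,0,0,0.04,0,0,0,0,0,0,0,0])

```text
t: 10.2
tool_pos: [0.6083, 0.3471, 0.335]
tcp_rot: [180.0, -0.0, 90.0]
ft_force: [-0.5, 0.1, -2.5]
finger_gap: 0.0493
gripper_force: 30.0
```

Emit:
apply_moves(commands=[0,0,0,0,0,0,0.7,0,0,0,0,0,0,1,0,0,0,0,0,0,1,0,0,0,0,0,0,1,0,0,0,0,0,0,1,0,0,0,0,0,0,1,0,0,0,0,0,-0.4,1,0,0,0,0,0,-0.8,1,0,0,0,0,0,-1,1,0,0,0,0,0,-1,1,0,0,0,0,0,-1,1,0,0,0,0,0,-1,1,0,0,0,0,0,0,1])

```text
t: 11.82
tool_pos: [0.6086, 0.3473, 0.4699]
tcp_rot: [179.5, -0.2, 90.0]
ft_force: [0.0, 0.3, 0.1]
finger_gap: 0.0941
gripper_force: 0.0
```

Emit:
apply_moves(commands=[0,0,0,-0.5,0.06,0,1,0,0,0,-0.95,0.06,0,1,0,0,0,-0.95,0.06,0,1,0,0,0,-0.95,0.06,0,1,0,0,0,-0.95,0.06,0,1,0,0,0,-0.95,0.06,0,1,0,0,0,-0.95,0.06,0,1,0,0,0,-0.95,0.06,0,1,0,0,0,-0.95,0.06,0,1,0,0,0,-0.95,0.06,0,1,0,0,0,-0.95,0.06,0,1,0,0,0,-0.95,0.06,0,1,0,0,0,-0.95,0.06,0,1,0,0,0,-0.95,0.06,0,1,0,0,0,-0.95,0.06,0,1,0,0,0,-0.95,0.06,0,1,0,0,0,-0.95,0.06,0,1,0,0,0,-0.4,0.06,0,1,0,0,0,0,0,0,1])

```text
t: 14.2
tool_pos: [0.6356, -0.0562, 0.4646]
tcp_rot: [-180.0, -0.0, 90.0]
ft_force: [-0.6, 0.6, 0.2]
finger_gap: 0.094
gripper_force: 0.0
```

```bash
cat > look.py <<'E'
from h import *
s=bot.state();print(s['t'],s['tool_pos'].round(4) if hasattr(s['tool_pos'],'round') else s['tool_pos'])
f=grab("wrist");P=f['P'];Z=P[...,2]
m=(Z>.2)&(Z<.24)&(P[...,0]>.58)
n,l,st,ce=cv2.connectedComponentsWithStats(m.astype(np.uint8))
for i in range(1,n):
    if st[i,4]>100: print('W',st[i],cv2.minEnclosingCircle((P[l==i][:,:2]*1000).astype(np.float32)))
f=grab("top");P=f['P'];Z=P[...,2];save(f,'top_last')
m=(Z>.165)&(Z<.2)&(P[...,1]>.25)&(P[...,1]<.5)&(P[...,0]<.7)
n,l,st,ce=cv2.connectedComponentsWithStats(m.astype(np.uint8))
for i in range(1,n):
    if st[i,4]>20: print('M',st[i],cv2.minEnclosingCircle((P[l==i][:,:2]*1000).astype(np.float32)))
E
python3 look.py
```

```text
14.2 [ 0.6356 -0.0562  0.4646]
W [ 288  183   68   69 3637] ((635.8772583007812, -54.054725646972656), 24.92922592163086)
M [191 181  19  18 255] ((608.8215942382812, 345.1572265625), 25.257158279418945)
```

Emit:
apply_moves(commands=[0,0,0,0.06,0.01,0.6,1,0,0,0,0,0,0.8,1,0,0,0,0,0,0.8,1,0,0,0,0,0,0.8,1,0,0,0,0,0,0.56,1,0,0,0,0,0,0,1,0,0,0,0,0,0,0,0,0,0,0,0,0,0,0,0,0,0,0,0,0,0,0,0,0,0,0,0,0,0,0,0,0,0,0,0,0,0,0,0,0,0])

```text
t: 15.8
tool_pos: [0.6359, -0.0539, 0.3759]
tcp_rot: [180.0, 0.0, 90.0]
ft_force: [0.6, -0.4, 0.9]
finger_gap: 0.0495
gripper_force: 30.0
```

Emit:
apply_moves(commands=[0,0,0,0,0,-0.5,0,0,0,0,0,0,-0.75,0,0,0,0,0,0,-0.75,0,0,0,0,0.4,-0.15,-0.5,0,0,0,0,0.8,-0.35,0,0,0,0,0,0.95,-0.38,0,0,0,0,0,0.95,-0.38,0,0,0,0,0,0.95,-0.38,0,0,0,0,0,0.95,-0.38,0,0,0,0,0,0.95,-0.38,0,0,0,0,0,0.95,-0.38,0,0,0,0,0,0.95,-0.38,0,0,0,0,0,0.95,-0.38,0,0,0,0,0,0.95,-0.38,0,0,0,0,0,0.95,-0.38,0,0,0,0,0,0.95,-0.38,0,0,0,0,0,0.95,-0.38,0,0,0,0,0,0.95,-0.38,0,0,0,0,0,0.95,-0.38,0,0,0,0,0,0.95,-0.38,0,0])

```text
t: 18.3
tool_pos: [0.4786, 0.3339, 0.4374]
tcp_rot: [-179.9, 0.0, 90.1]
ft_force: [-0.4, 0.4, -3.3]
finger_gap: 0.0494
gripper_force: 30.0
```

Emit:
apply_moves(commands=[0,0,0,0.8,-0.38,0,0,0,0,0,0.6,0,0,0,0,0,0,0.25,0,0,0,0,0,0,0,0,0,0])

```text
t: 18.8
tool_pos: [0.471, 0.3737, 0.4379]
tcp_rot: [-180.0, 0.0, 90.1]
ft_force: [0.2, -0.7, -3.3]
finger_gap: 0.0496
gripper_force: 30.0
```

Down 102.5 mm, release, retreat.

Emit:
apply_moves(commands=[0,0,0,0,0,0.4,0,0,0,0,0,0,0.8,0,0,0,0,0,0,0.8,0,0,0,0,0,0,0.8,0,0,0,0,0,0,0.7,0,0,0,0,0,0,0.35,0,0,0,0,0,0,0.12,0,0,0,0,0,0,0.1,0,0,0,0,0,0,0.03,0,0,0,0,0,0,0,0])

```text
t: 20.05
tool_pos: [0.4711, 0.3736, 0.3362]
tcp_rot: [179.9, -0.0, 90.0]
ft_force: [0.6, -0.7, -2.9]
finger_gap: 0.0498
gripper_force: 30.0
```

Emit:
apply_moves(commands=[0,0,0,0,0,0.04,0,0,0,0,0,0,0,0.7,0,0,0,0,0,0,1,0,0,0,0,0,0,1,0,0,0,0,0,0,1,0,0,0,0,0,0,1,0,0,0,0,0,0,1,0,0,0,0,0,-0.4,1,0,0,0,0,0,-0.8,1,0,0,0,0,0,-1,1,0,0,0,0,0,-1,1,0,0,0,0,0,-1,1,0,0,0,0,0,-1,1,0,0,0,0,0,0,1])

```text
t: 21.8
tool_pos: [0.4714, 0.3738, 0.4681]
tcp_rot: [179.7, -0.2, 90.0]
ft_force: [0.6, -0.3, 0.3]
finger_gap: 0.094
gripper_force: 0.0
```

Emit:
apply_moves(commands=[0,0,0,-0.5,0.1,0,1,0,0,0,-1,0.1,0,1,0,0,0,-1,0.1,0,1,0,0,0,-1,0.1,0,1,0,0,0,-1,0.1,0,1,0,0,0,-1,0.1,0,1,0,0,0,-1,0.1,0,1,0,0,0,-1,0.1,0,1,0,0,0,-1,0.1,0,1,0,0,0,-1,0.1,0,1,0,0,0,-1,0.1,0,1,0,0,0,-1,0.1,0,1,0,0,0,-1,0.1,0,1,0,0,0,-1,0.1,0,1,0,0,0,-1,0.1,0,1,0,0,0,-1,0.1,0,1,0,0,0,-1,0.1,0,1,0,0,0,-1,0.1,0,1,0,0,0,-1,0.1,0,1,0,0,0,-1,0.1,0,1])

```text
t: 24.3
tool_pos: [0.5205, -0.1153, 0.4627]
tcp_rot: [-179.8, -0.1, 90.0]
ft_force: [-0.2, -0.1, -0.7]
finger_gap: 0.094
gripper_force: 0.0
```

Emit:
apply_moves(commands=[0,0,0,-1,0.18,0,0.6,0,0,0,-1,0.18,0,0.6,0,0,0,-1,0.18,0,0.6,0,0,0,-1,0.18,0,0.6,0,0,0,-1,0.18,0,0.6,0,0,0,-1,0.18,0,0.6,0,0,0,-1,0.18,0,0.6,0,0,0,-0.7,0.1,0,0.6,0,0,0,0,0,0,0.6,0,0,0,0,0,0,0.6])

```text
t: 25.55
tool_pos: [0.5554, -0.3061, 0.4645]
tcp_rot: [-180.0, -0.0, 90.1]
ft_force: [-0.6, 0.7, 0.6]
finger_gap: 0.0558
gripper_force: 0.0
```

```bash
cat > look2.py <<'E'
from h import *
s=bot.state();print(s['t'],s['tool_pos'].round(4),s['tcp_rot'].round(2))
f=grab("wrist");P=f['P'];Z=P[...,2];save(f,'w2');c=f['color'];hsv=cv2.cvtColor(c,cv2.COLOR_RGB2HSV)
H,S=hsv[...,0],hsv[...,1]
def box(m,n):
    if m.sum()<20: print(n,'none');return
    r=cv2.minAreaRect((P[m][:,:2]*1000).astype(np.float32));print(n,m.sum(),np.round(r[0],1),np.round(r[1],1),round(r[2],1),np.median(P[m][:,2]).round(4))
near=(np.hypot(P[...,0]-.57,P[...,1]+.32)<.11)
yl=near&(H>20)&(H<35)&(S>150)
box(yl&(Z>.185)&(Z<.205),'yellow top')
box(near&(H>105)&(H<125)&(S>150)&(Z>.08)&(Z<.115),'blade')
box(near&((H<8)|(H>172))&(S>130)&(Z>.125),'post top')
box(near&(S<90)&(Z>.13)&(Z<.16),'tongue')
box(near&(Z>.006)&(Z<.018),'base')
f=grab("top");P=f['P'];Z=P[...,2];save(f,'top_last')
m=(Z>.165)&(Z<.2)&(P[...,1]>.25)&(P[...,1]<.5)&(P[...,0]<.7)
n,l,st,ce=cv2.connectedComponentsWithStats(m.astype(np.uint8))
for i in range(1,n):
    if st[i,4]>20: print('M',st[i],cv2.minEnclosingCircle((P[l==i][:,:2]*1000).astype(np.float32)))
E
python3 look2.py
```

```text
25.55 [ 0.5554 -0.3061  0.4645] [-1.7998e+02 -4.0000e-02  9.0060e+01]
yellow top 1865 [ 556.3 -319.8] [19.8 67.8] 0.7 0.1939
blade 490 [ 555.5 -270.8] [14.9 31.3] 0.4 0.0992
post top 350 [ 590.8 -316.4] [15.8 24.3] 0.8 0.139
tongue 891 [ 552.2 -305.3] [84.5 38.4] 0.5 0.1391
base 3602 [ 583.1 -316.7] [100.  120.1] 0.7 0.0111
M [191 181  18  18 253] ((608.9724731445312, 344.7967529296875), 25.148921966552734)
M [181 230  19  18 261] ((471.34381103515625, 371.0901794433594), 25.245866775512695)
```

View pics/w2.png

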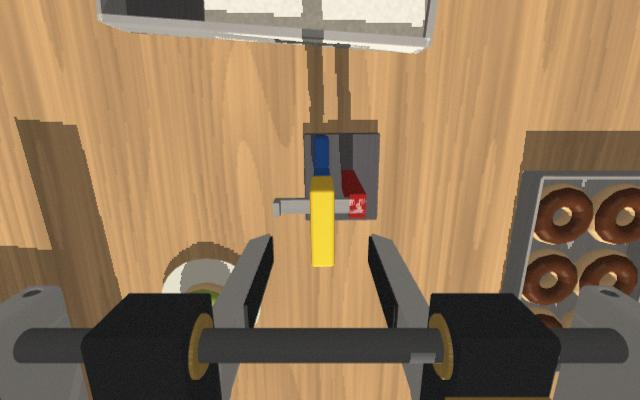

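Emit:
apply_moves(commands=[0,0,-0.14,-0.5,0.04,0.4,0.5,0,0,0,-0.05,0,0.8,0.5,0,0,0,0,0,0.8,0.5,0,0,0,0,0,0.8,0.5,0,0,0,0,0,0.8,0.5,0,0,0,0,0,0.5,0.5,0,0,0,0,0,0.35,0.5,0,0,0,0,0,0.05,0.5,0,0,0,0,0,0,0.5])

```text
t: 26.78
tool_pos: [0.5567, -0.3204, 0.3529]
tcp_rot: [179.9, 0.0, 90.7]
ft_force: [-0.6, 0.4, -0.1]
finger_gap: 0.0471
gripper_force: 0.0
```

Emit:
apply_moves(commands=[0,0,0,0,0,0,0,0,0,0,0,0,0,0,0,0,0,0,0,0,0,0,0,0,0,0,0,0,0,0,0,0,0,0,0,0,0,0,0,0,-0.4,0,0,0,0,0,0,-0.44,0,0,0,0,0,0,0,0])

```text
t: 27.78
tool_pos: [0.5568, -0.3205, 0.3749]
tcp_rot: [179.9, 0.1, 90.7]
ft_force: [1.0, -0.4, -1.4]
finger_gap: 0.0199
gripper_force: 30.0
```

Emit:
apply_moves(commands=[0,0,0,0,-0.3,0,0,0,0,0,0,-0.6,0,0,0,0,0,0,-0.8,0,0,0,0,0,0,-0.8,0,0,0,0,0,0,-0.8,0,0,0,0,0,0,-0.8,0,0,0,0,0,0,-0.5,0,0,0,0,0,0,0,0,0,0,0,0,0,0,0,0])

```text
t: 28.9
tool_pos: [0.4417, -0.3216, 0.3733]
tcp_rot: [180.0, 0.0, 90.7]
ft_force: [1.0, 0.4, -1.6]
finger_gap: 0.0198
gripper_force: 30.0
```

```bash
cat > chips.py <<'E'
from h import *
s=bot.state();print(s['t'],s['tool_pos'].round(4),s['tcp_rot'].round(2),s['ft_force'].round(1))
B=np.array([.5613,-.0025]);a=np.radians(-4);Rb=np.array([[np.cos(a),-np.sin(a)],[np.sin(a),np.cos(a)]])
import sys
for cam in ("top","scene"):
    f=grab(cam);P=f['P'];Z=P[...,2];save(f,cam+'_last');hsv=cv2.cvtColor(f['color'],cv2.COLOR_RGB2HSV);H,S,V=[hsv[...,i].astype(int) for i in range(3)]
    q=(P[...,:2]-B)@Rb
    chip=(abs(q[...,0]+.06)<.175)&(abs(q[...,1])<.14)&(Z>.008)&(Z<.07)&(S>100)&(V>50)&((H<18)|((H>28)&(H<50)))
    n,l,st,ce=cv2.connectedComponentsWithStats(chip.astype(np.uint8))
    for i in range(1,n):
        if st[i,4]>7: print(cam,st[i,4],ce[i].round(),'board',np.median(q[l==i],axis=0).round(3),'z',np.median(Z[l==i]).round(3),'H',np.median(H[l==i]))
f=grab("top");P=f['P'];Z=P[...,2];hsv=cv2.cvtColor(f['color'],cv2.COLOR_RGB2HSV)
q=(P[...,:2]-B)@Rb
m=(Z>.052)&(Z<.058)&(abs(q[...,0]+.05)<.2)&(abs(q[...,1])<.17)&(hsv[...,1]<60)
print('lips/board extents',np.percentile(q[m],[.5,99.5],axis=0).round(4))
m=(abs(q[...,0])<.1)&(abs(q[...,1])<.13)&(hsv[...,1]<60)&(Z<.06);print('slabz',np.median(Z[m]))
E
python3 chips.py
```

```text
28.9 [ 0.4417 -0.3216  0.3733] [1.7996e+02 2.0000e-02 9.0670e+01] [ 1.   0.4 -1.6]
top 47 [306. 209.] board [-0.005  0.054] z 0.057 H 36.0
top 40 [324. 211.] board [-0.009 -0.   ] z 0.056 H 9.0
top 44 [338. 215.] board [-0.018 -0.046] z 0.056 H 36.0
top 47 [317. 228.] board [-0.061  0.017] z 0.055 H 36.0
top 44 [295. 231.] board [-0.074  0.082] z 0.056 H 9.5
top 26 [329. 234.] board [-0.077 -0.021] z 0.057 H 9.0
top 48 [348. 234.] board [-0.073 -0.078] z 0.056 H 36.0
scene 26 [308. 190.] board [-0.067 -0.078] z 0.055 H 34.0
scene 13 [322. 196.] board [-0.072 -0.02 ] z 0.056 H 10.0
scene 26 [306. 204.] board [-0.012 -0.045] z 0.056 H 34.0
scene 24 [330. 204.] board [-0.055  0.02 ] z 0.056 H 34.0
scene 21 [348. 209.] board [-0.069  0.082] z 0.055 H 9.0
scene 17 [317. 212.] board [-0.004  0.002] z 0.056 H 9.0
scene 28 [330. 220.] board [0.    0.056] z 0.055 H 34.0
lips/board extents [[-0.2347 -0.149 ]
 [ 0.1242  0.1499]]
slabz 0.044517221439665855
```

Emit:
apply_moves(commands=[0,0,0.5,0,0,0,0,0,0,0.53,0.2,0,0,0,0,0,0,0.8,0,0,0,0,0,0,0.95,0,0,0,0,0,0,0.95,0,0,0,0,0,0,0.95,0,0,0,0,0,0,0.95,0,0,0,0,0,0,0.95,0.3,0,0,0,0,0,0.95,0.7,0,0,0,0,0,0.95,0.8,0,0,0,0,0,0.95,0.8,0,0,0,0,0,0.95,0.8,0,0,0,0,0,0.95,0.8,0,0,0,0,0,0.95,0.8,0,0,0,0,0,0.95,0.55,0,0,0,0,0,0.7,0.33,0,0,0,0,0,0,0.8,0,0,0,0,0,0,0,0,0])

```text
t: 31.3
tool_pos: [0.6312, -0.0057, 0.3731]
tcp_rot: [-180.0, 0.0, 86.0]
ft_force: [0.1, -0.3, -1.0]
finger_gap: 0.02
gripper_force: 30.0
```

Emit:
apply_moves(commands=[0,0,0,0,0,0.4,0,0,0,0,0,0,0.6,0,0,0,0,0,0,0.26,0,0,0,0,0,0,0,0,0,0,0,0,0,0,0])

```text
t: 31.92
tool_pos: [0.631, -0.0068, 0.3419]
tcp_rot: [180.0, 0.0, 85.9]
ft_force: [0.1, 0.1, -1.4]
finger_gap: 0.0196
gripper_force: 30.0
```

Lower another 2 mm and wipe.

Emit:
apply_moves(commands=[0,0,0,0,0,0.06,0,0,0,0,0.03,-0.3,0.02,0,0,0,0,0,-0.5,0,0,0,0,0,0,-0.5,0,0,0,0,0,0,-0.5,0,0,0,0,0,0,-0.5,0,0,0,0,0,0,-0.5,0,0,0,0,0,0,-0.5,0,0,0,0,0,0,-0.5,0,0,0,0,0,0,-0.5,0,0,0,0,0,0,-0.5,0,0,0,0,0,0,-0.5,0,0,0,0,0,0,-0.5,0,0,0,0,0,0,-0.5,0,0,0,0,0,0,-0.5,0,0,0,0,0,0,-0.5,0,0,0,0,0,0,-0.5,0,0,0,0,0,0,-0.4,0,0,0,0,0,0,0,0,0])

```text
t: 34.3
tool_pos: [0.4257, 0.0087, 0.3395]
tcp_rot: [-180.0, -0.0, 86.0]
ft_force: [0.7, 0.6, -2.2]
finger_gap: 0.0199
gripper_force: 30.0
```

Emit:
apply_moves(commands=[0,0,0,0,0,-0.5,0,0,0,0,0,0,-0.8,0,0,0,0,0,0.5,-0.3,0,0,0,0,0,0.9,0,0,0,0,0,0,0.9,0,0,0,0,0,0,0.9,0,0,0,0,0,0,0.9,0,0,0,0,0,0,0.9,0,0,0,0,0,0,0.9,0,0,0,0,0,0,0.9,0,0,0,0,0,0,0.9,0,0,0,0,0,0,0.3,0,0,0,0,0,0,0,0,0])

```text
t: 35.92
tool_pos: [0.6264, -0.0056, 0.3791]
tcp_rot: [-179.9, -0.0, 86.0]
ft_force: [-0.0, -0.3, -2.7]
finger_gap: 0.0199
gripper_force: 30.0
```

```bash
python3 chips.py
```

```text
35.925 [ 0.6264 -0.0056  0.3791] [-179.95   -0.     85.96] [-0.  -0.3 -2.7]
top 48 [348. 234.] board [-0.073 -0.078] z 0.056 H 35.5
top 27 [338. 256.] board [-0.141 -0.052] z 0.025 H 36.0
scene 21 [337. 189.] board [-0.158 -0.014] z 0.017 H 9.0
scene 25 [347. 193.] board [-0.162  0.024] z 0.017 H 35.0
scene 27 [355. 197.] board [-0.161  0.059] z 0.017 H 35.0
scene 18 [349. 210.] board [-0.068  0.085] z 0.055 H 10.0
lips/board extents [[-0.2338 -0.149 ]
 [ 0.124   0.1501]]
slabz 0.044752525442723456
```

Emit:
apply_moves(commands=[0,0,0,-0.7,0,0,0,0,0,0,-0.8,0,0,0,0,0,0,-0.8,0,0.3,0,0,0,0,-0.5,0,0.5,0,0,0,0,0,0,0.5,0,0,0,0,0,0,0.28,0,0,0,0,0,0,0,0,0,0,0,0,0,0,0])

```text
t: 37.08
tool_pos: [0.6213, -0.0748, 0.3404]
tcp_rot: [180.0, 0.0, 86.0]
ft_force: [-0.5, 0.1, -1.3]
finger_gap: 0.0199
gripper_force: 30.0
```

Emit:
apply_moves(commands=[0,0,0,0,-0.3,0.03,0,0,0,0,0,-0.5,0,0,0,0,0,0,-0.5,0,0,0,0,0,0,-0.5,0,0,0,0,0,0,-0.5,0,0,0,0,0,0,-0.5,0,0,0,0,0,0,-0.5,0,0,0,0,0,0,-0.5,0,0,0,0,0,0,-0.5,0,0,0,0,0,0,-0.5,0,0,0,0,0,0,-0.5,0,0,0,0,0,0,-0.5,0,0,0,0,0,0,-0.5,0,0,0,0,0,0,-0.5,0,0,0,0,0,0,-0.5,0,0,0,0,0,0,-0.5,0,0,0,0,0,0,-0.2,0,0,0,0,0,0,0,0,0])

```text
t: 39.33
tool_pos: [0.4213, -0.0613, 0.3395]
tcp_rot: [180.0, 0.0, 85.9]
ft_force: [0.7, 0.4, -2.6]
finger_gap: 0.0199
gripper_force: 30.0
```

Emit:
apply_moves(commands=[0,0,0,0,0,-0.5,0,0,0,0,0,0,-0.8,0,0,0,0,0.5,0.5,-0.3,0,0,0,0,0.7,0.9,0,0,0,0,0,0.7,0.9,0,0,0,0,0,0.7,0.9,0,0,0,0,0,0.7,0.9,0,0,0,0,0,0.7,0.9,0,0,0,0,0,0.7,0.9,0,0,0,0,0,0.7,0.9,0,0,0,0,0,0.1,0.9,0,0,0,0,0,0,0.2,0,0,0,0,0,0,0,0.5,0,0,0,0,0,0,0.7,0,0,0,0,0,0,0.38,0,0,0,0,0,0,0,0])

```text
t: 41.32
tool_pos: [0.6276, 0.0618, 0.3387]
tcp_rot: [-179.9, 0.0, 85.9]
ft_force: [0.4, -0.8, -2.8]
finger_gap: 0.0198
gripper_force: 30.0
```

Emit:
apply_moves(commands=[0,0,0,0,-0.3,-0.02,0,0,0,0,0,-0.5,0,0,0,0,0,0,-0.5,0,0,0,0,0,0,-0.5,0,0,0,0,0,0,-0.5,0,0,0,0,0,0,-0.5,0,0,0,0,0,0,-0.5,0,0,0,0,0,0,-0.5,0,0,0,0,0,0,-0.5,0,0,0,0,0,0,-0.5,0,0,0,0,0,0,-0.5,0,0,0,0,0,0,-0.5,0,0,0,0,0,0,-0.5,0,0,0,0,0,0,-0.5,0,0,0,0,0,0,-0.5,0,0,0,0,0,0,-0.5,0,0,0,0,0,0,-0.1,0,0,0,0,0,0,0,0,0])

```text
t: 43.58
tool_pos: [0.4312, 0.0759, 0.3406]
tcp_rot: [180.0, 0.0, 86.0]
ft_force: [0.3, -1.0, -1.7]
finger_gap: 0.0199
gripper_force: 30.0
```

Emit:
apply_moves(commands=[0,0,0,0,0,-0.5,0,0,0,0,0,0,-0.8,0,0,0,0,0,0.5,-0.3,0,0,0,0,0,0.9,0,0,0,0,0,0,0.9,0,0,0,0,0,0,0.9,0,0,0,0,0,0,0.9,0,0,0,0,0,0,0.9,0,0,0,0,0,0,0.9,0,0,0,0,0,0,0.9,0,0,0,0,0,0,0.9,0,0,0,0,0,0,0,0,0])

```text
t: 45.08
tool_pos: [0.625, 0.0619, 0.3798]
tcp_rot: [180.0, 0.0, 85.9]
ft_force: [-1.4, 0.3, -1.8]
finger_gap: 0.0199
gripper_force: 30.0
```

```bash
python3 chips.py
```

```text
45.075 [0.625  0.0619 0.3798] [179.98   0.    85.92] [-1.4  0.3 -1.8]
top 23 [323. 255.] board [-0.141 -0.006] z 0.025 H 9.0
top 32 [338. 256.] board [-0.14  -0.051] z 0.024 H 36.0
top 39 [314. 261.] board [-0.162  0.021] z 0.016 H 36.0
top 42 [327. 261.] board [-0.161 -0.019] z 0.017 H 9.0
top 50 [350. 264.] board [-0.164 -0.09 ] z 0.016 H 36.0
scene 19 [336. 189.] board [-0.159 -0.017] z 0.017 H 9.0
scene 26 [347. 193.] board [-0.16   0.025] z 0.016 H 35.0
scene 28 [355. 197.] board [-0.161  0.059] z 0.017 H 35.0
lips/board extents [[-0.2344 -0.1492]
 [ 0.1243  0.1502]]
slabz 0.0446095716385706
```

View pics/scene_last.png

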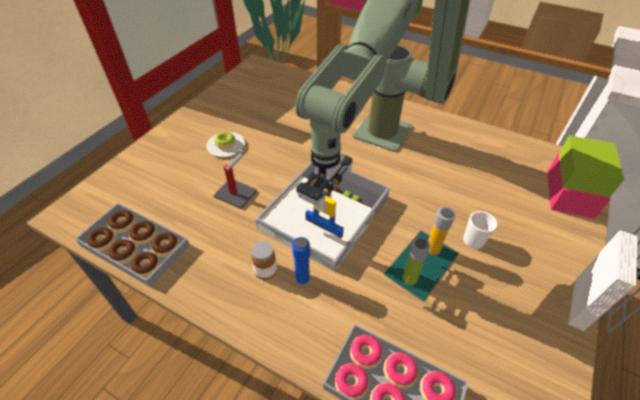

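Emit:
apply_moves(commands=[0,0,0,-0.5,-0.4,0,0,0,0,0,-0.95,-0.75,0,0,0,0,0,-0.95,-0.75,0,0,0,0,0,-0.95,-0.75,0,0,0,0,0,-0.95,-0.75,0,0,0,0,0,-0.95,-0.75,0,0,0,0,0,-0.95,-0.75,0,0,0,0,0,-0.95,-0.75,0,0,0,0,0,-0.95,-0.58,0,0,0,0,0,-0.95,0,0,0,0,0,0,-0.95,0,0,0,0,0,0,-0.95,0,0,0,0,0,0,-0.95,0,0,0,0,0,0,-0.95,0,0,0,0,0,0,-0.95,0,0,0,0,0,0,-0.95,0,0,0,0,0,0,-0.95,0,0,0,0,0,-0.53,-0.12,0,0,0,0,0,-0.5,0,0,0,0,0,0,0,0,0,0,0])

```text
t: 47.72
tool_pos: [0.4397, -0.3218, 0.3803]
tcp_rot: [-180.0, -0.0, 90.6]
ft_force: [0.3, -1.2, -1.1]
finger_gap: 0.0202
gripper_force: 30.0
```

```bash
python3 chips.py
```

```text
47.725 [ 0.4397 -0.3218  0.3803] [-179.99   -0.     90.63] [ 0.3 -1.2 -1.1]
top 24 [323. 255.] board [-0.141 -0.006] z 0.025 H 9.0
top 31 [337. 256.] board [-0.141 -0.049] z 0.025 H 36.0
top 51 [302. 260.] board [-0.161  0.058] z 0.016 H 36.0
top 52 [313. 261.] board [-0.162  0.024] z 0.017 H 36.0
top 28 [327. 263.] board [-0.165 -0.02 ] z 0.017 H 9.0
top 51 [350. 264.] board [-0.164 -0.09 ] z 0.016 H 36.0
scene 31 [320. 181.] board [-0.159 -0.088] z 0.016 H 35.0
scene 20 [336. 189.] board [-0.158 -0.015] z 0.017 H 8.5
scene 27 [347. 194.] board [-0.158  0.026] z 0.017 H 35.0
scene 26 [355. 197.] board [-0.16   0.059] z 0.016 H 35.0
lips/board extents [[-0.2347 -0.1493]
 [ 0.124   0.1502]]
slabz 0.0445531285095373
```

Six chips seen; the brown one near y=+.085 is missing. Look.

Run:
```python
import cv2
i=cv2.imread('pics/top_last.png')[150:300,250:390];j=cv2.imread('pics/scene_last.png')[145:270,245:400]
cv2.imwrite('pics/c1.png',cv2.vconcat([cv2.resize(i,(560,420)[::1] if 0 else (500,300),interpolation=cv2.INTER_CUBIC),cv2.resize(j,(500,300),interpolation=cv2.INTER_CUBIC)]))
```

```text
(no output)
```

View pics/c1.png

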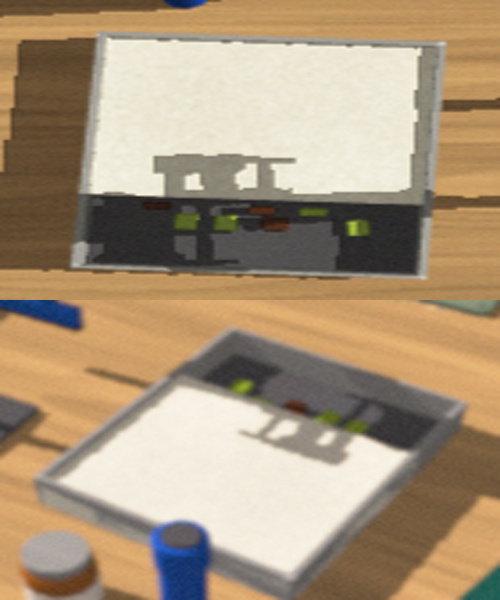

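Emit:
apply_moves(commands=[0,0,0,0,0.2,0.22,0,0,0,0,0.02,0.5,0,0,0,0,0,0,0.6,0,0,0,0,0,0,0.6,0,0,0,0,0,0,0.6,0,0,0,0,0,0,0.6,0,0,0,0,0,0,0.6,0,0,0,0,0,0,0.6,0,0,0,0,0,0,0.38,0,0,0,0,0,0,0,0,0,0,0,0,0,0,0])

```text
invalid input at $.commands: expected a multiple of 7 numbers
```

Emit:
apply_moves(commands=[0,0,0,0,0.2,0.22,0,0,0,0,0.02,0.5,0,0,0,0,0,0,0.6,0,0,0,0,0,0,0.6,0,0,0,0,0,0,0.6,0,0,0,0,0,0,0.6,0,0,0,0,0,0,0.6,0,0,0,0,0,0,0.6,0,0,0,0,0,0,0.38,0,0,0,0,0,0,0,0,0,0,0,0,0,0,0])

```text
invalid input at $.commands: expected a multiple of 7 numbers
```

Emit:
apply_moves(commands=[0,0,0,0,0.2,0.22,0,0,0,0,0,0.5,0,0,0,0,0,0,0.6,0,0,0,0,0,0,0.6,0,0,0,0,0,0,0.6,0,0,0,0,0,0,0.6,0,0,0,0,0,0,0.6,0,0,0,0,0,0,0.6,0,0,0,0,0,0,0.38,0,0,0,0,0,0,0,0,0,0,0,0,0,0,0])

```text
invalid input at $.commands: expected a multiple of 7 numbers
```

Emit:
apply_moves(commands=[0,0,0,0,0.2,0.22,0,0,0,0,0,0.5,0,0,0,0,0,0,0.6,0,0,0,0,0,0,0.6,0,0,0,0,0,0,0.6,0,0,0,0,0,0,0.6,0,0,0,0,0,0,0.6,0,0,0,0,0,0,0.6,0,0,0,0,0,0,0.38,0,0,0,0,0,0,0,0,0,0,0,0,0,0,0,0])

```text
t: 49.25
tool_pos: [0.5567, -0.3198, 0.3747]
tcp_rot: [-180.0, -0.0, 90.7]
ft_force: [-1.1, -0.2, -1.3]
finger_gap: 0.0199
gripper_force: 30.0
```

Emit:
apply_moves(commands=[0,0,0,0,0,0.4,0,0,0,0,0,0,0.3,0,0,0,0,0,0,0.13,0,0,0,0,0,0,0.02,0,0,0,0,0,0,0,0])

```text
t: 49.88
tool_pos: [0.557, -0.3199, 0.3538]
tcp_rot: [180.0, 0.0, 90.7]
ft_force: [0.2, 0.5, -1.7]
finger_gap: 0.0199
gripper_force: 30.0
```

Lower 0.8 mm, release to half opening, rise.

Emit:
apply_moves(commands=[0,0,0,0,0,0.03,0,0,0,0,0,0,0,0,0,0,0,0,0,0,0.3,0,0,0,0,0,0,0.5,0,0,0,0,0,0,0.5,0,0,0,0,0,0,0.5,0,0,0,0,0,0,0.5,0,0,0,0,0,-0.3,0.5,0,0,0,0,0,-0.7,0.5,0,0,0,0,0,-0.9,0.5,0,0,0,0,0,-0.9,0.5,0,0,0,0,0,-0.9,0.6,0,0,0,0,0,-0.9,0.7,0,0,0,0.4,0,0,0.8,0,0,0,0,0,0,1])

```text
t: 51.75
tool_pos: [0.5568, -0.3088, 0.4679]
tcp_rot: [-180.0, -0.0, 90.7]
ft_force: [0.0, -0.2, -0.6]
finger_gap: 0.082
gripper_force: 0.0
```

```bash
python3 look2.py
```

```text
51.75 [ 0.5568 -0.3088  0.4679] [-1.800e+02 -2.000e-02  9.073e+01]
yellow top 1859 [ 556.9 -319. ] [19.6 66.9] 0.2 0.1939
blade 460 [ 556.  -270.4] [14.  31.4] 0.9 0.0991
post top 223 [ 590.8 -316.4] [15.9 24.5] 0.5 0.1388
tongue 1050 [ 554.2 -304.8] [88.6 38.6] 0.7 0.1392
base 3575 [ 583.1 -316.2] [100.2 119. ] 0.7 0.0112
M [191 181  19  18 257] ((608.7177734375, 343.9927062988281), 25.276689529418945)
M [181 230  19  18 266] ((471.45611572265625, 371.6716613769531), 25.158105850219727)
```

Emit:
apply_moves(commands=[0,0,0.16,0,0,0,1,0,0,0,0.7,-0.1,0,1,0,0,0,1,-0.13,0,1,0,0,0,1,-0.13,0,1,0,0,0,1,-0.13,0,1,0,0,0,1,-0.13,0,1,0,0,0,1,-0.13,0,1,0,0,0,1,-0.13,0,1,0,0,0,1,-0.13,0,1,0,0,0,1,-0.13,0,1,0,0,0,1,-0.13,0,1,0,0,0,1,-0.13,0,1,0,0,0,1,-0.13,0,1,0,0,0,1,-0.13,0,1,0,0,0,1,-0.13,0,1,0,0,0,1,-0.13,0,1,0,0,0,1,-0.13,0,1,0,0,0,1,-0.13,0,1,0,0,0,1,-0.13,0,1,0,0,0,1,-0.13,0,1])

```text
t: 54.35
tool_pos: [0.4955, 0.1592, 0.468]
tcp_rot: [180.0, -0.0, 90.0]
ft_force: [0.0, -0.2, -0.3]
finger_gap: 0.0939
gripper_force: 0.0
```

Emit:
apply_moves(commands=[0,0,0,1,-0.13,0,1,0,0,0,1,-0.13,0,1,0,0,0,1,-0.13,0,1,0,0,0,1,-0.13,0,1,0,0,0,1,-0.13,0,1,0,0,0,1,-0.13,0,1,0,0,0,1,-0.13,0,1,0,0,0,1,-0.1,0,1,0,0,0,0.6,0,0,1,0,0,0,0,0,0,1,0,0,0,0,0,0,1])

```text
t: 55.72
tool_pos: [0.4713, 0.3723, 0.4678]
tcp_rot: [-180.0, 0.0, 89.9]
ft_force: [0.5, -0.5, -0.6]
finger_gap: 0.094
gripper_force: 0.0
```

Emit:
apply_moves(commands=[0,0,0,0.03,0,0.6,1,0,0,0,0,0,0.9,1,0,0,0,0,0,0.9,1,0,0,0,0,0,0.9,1,0,0,0,0,0,0.9,1,0,0,0,0,0,0.7,1,0,0,0,0,0,0.35,1,0,0,0,0,0,0,1,0,0,0,0,0,0,0,0,0,0,0,0,0,0,0,0,0,0,0,0,0,0,0,0,0,0,0,0,0,0,0,0,0,0,0,0,0,0,0,0,0,0])

```text
t: 57.48
tool_pos: [0.4714, 0.3735, 0.3368]
tcp_rot: [180.0, -0.0, 89.9]
ft_force: [0.5, 0.3, 1.0]
finger_gap: 0.0498
gripper_force: 30.0
```

Emit:
apply_moves(commands=[0,0,0,0,0,-0.5,0,0,0,0,0,0,-0.8,0,0,0,0,0,0,-1,0,0,0,0,0,0,-1,0,0,0,0,-0.4,0.05,-0.7,0,0,0,0,-0.7,0.2,0,0,0,0,0,-0.95,0.3,0,0,0,0,0,-0.95,0.3,0,0,0,0,0,-0.95,0.3,0,0,0,0,0,-0.95,0.3,0,0,0,0,0,-0.95,0.3,0,0,0,0,0,-0.95,0.3,0,0,0,0,0,-0.95,0.3,0,0,0,0,0,-0.95,0.3,0,0,0,0,0,-0.95,0.3,0,0,0,0,0,-0.95,0.3,0,0,0,0,0,-0.95,0.3,0,0,0,0,0,-0.95,0.3,0,0,0,0,0,-0.95,0.3,0,0,0,0,0,-0.95,0.2,0,0])

```text
t: 59.98
tool_pos: [0.5791, 0.0113, 0.4348]
tcp_rot: [-179.8, 0.0, 89.9]
ft_force: [-0.7, -0.1, -3.2]
finger_gap: 0.0494
gripper_force: 30.0
```

Emit:
apply_moves(commands=[0,0,0,-0.95,0,0,0,0,0,0,-0.95,0,0,0,0,0,0,-0.7,0,0,0,0,0,0,-0.3,0,0,0,0,0,0,0,0,0.3,0,0,0,0,0,0,0.6,0,0,0,0,0,0,0.6,0,0,0,0,0,0,0.4,0,0,0,0,0,0,0.2,0,0,0,0,0,0,0,0])

```text
t: 61.22
tool_pos: [0.5796, -0.059, 0.3837]
tcp_rot: [-180.0, -0.0, 90.0]
ft_force: [0.1, 0.1, -2.8]
finger_gap: 0.05
gripper_force: 30.0
```

Emit:
apply_moves(commands=[0,0,0,0,0,0.12,0,0,0,0,0,0,0.08,0,0,0,0,0,0,0.03,0,0,0,0,0,0,0,0])

```text
t: 61.72
tool_pos: [0.5796, -0.0591, 0.3785]
tcp_rot: [180.0, 0.0, 89.9]
ft_force: [-0.3, 0.2, -3.9]
finger_gap: 0.0497
gripper_force: 30.0
```

Emit:
apply_moves(commands=[0,0,0,0,0,0.04,0,0,0,0,0,0,0,0,0,0,0,0,0,0,0.7,0,0,0,0,0,0,1,0,0,0,0,0,0,1,0,0,0,0,0,0,1,0,0,0,0,0,0,1,0,0,0,0,0,0,1,0,0,0,0,0,-0.4,1,0,0,0,0,0,-0.8,1,0,0,0,0,0,-1,1,0,0,0,0,0,-1,1,0,0,0,0,0,-0.45,1,0,0,0,0,0,0,1])

```text
t: 63.48
tool_pos: [0.5798, -0.0591, 0.4698]
tcp_rot: [179.9, 0.0, 89.9]
ft_force: [1.4, 0.2, -0.9]
finger_gap: 0.0935
gripper_force: 0.0
```

Emit:
apply_moves(commands=[0,0,0,0.5,0.07,0,1,0,0,0,1,0.07,0,1,0,0,0,1,0.07,0,1,0,0,0,1,0.07,0,1,0,0,0,1,0.07,0,1,0,0,0,1,0.07,0,1,0,0,0,1,0.07,0,1,0,0,0,1,0.07,0,1,0,0,0,1,0.07,0,1,0,0,0,1,0.07,0,1,0,0,0,1,0.07,0,1,0,0,0,1,0.07,0,1,0,0,0,1,0.07,0,1,0,0,0,1,0.07,0,1,0,0,0,1,0.07,0,1,0,0,0,1,0.07,0,1,0,0,0,0.7,0.04,0,1,0,0,0,0,0,0,1,0,0,0,0,0,0,1])

```text
t: 65.85
tool_pos: [0.6091, 0.3455, 0.4685]
tcp_rot: [-180.0, 0.0, 89.9]
ft_force: [-0.2, 0.0, 0.1]
finger_gap: 0.0938
gripper_force: 0.0
```

Emit:
apply_moves(commands=[0,0,0,0.02,0,0.6,1,0,0,0,0,0,0.9,1,0,0,0,0,0,0.9,1,0,0,0,0,0,0.9,1,0,0,0,0,0,0.9,1,0,0,0,0,0,0.7,1,0,0,0,0,0,0.38,1,0,0,0,0,0,0,1,0,0,0,0,0,0,0,0,0,0,0,0,0,0,0,0,0,0,0,0,0,0,0,0,0,0,0,0,0,0,0,0,0,0,0,0,0,0,0,0,0,0])

```text
t: 67.6
tool_pos: [0.609, 0.3464, 0.3368]
tcp_rot: [180.0, -0.0, 89.9]
ft_force: [0.3, 0.0, 0.3]
finger_gap: 0.0494
gripper_force: 30.0
```

Emit:
apply_moves(commands=[0,0,0,0,0,-0.5,0,0,0,0,0,0,-0.8,0,0,0,0,0,0,-1,0,0,0,0,0,0,-1,0,0,0,0,-0.4,0,-0.7,0,0,0,0,-0.7,-0.03,0,0,0,0,0,-0.95,-0.03,0,0,0,0,0,-0.95,-0.03,0,0,0,0,0,-0.95,-0.03,0,0,0,0,0,-0.95,-0.03,0,0,0,0,0,-0.95,-0.03,0,0,0,0,0,-0.95,-0.03,0,0,0,0,0,-0.95,-0.03,0,0,0,0,0,-0.95,-0.03,0,0,0,0,0,-0.95,-0.03,0,0,0,0,0,-0.75,-0.03,0,0,0,0,0,-0.5,0,0,0,0,0,0,-0.3,0,0,0,0,0,0,0,0,0,0])

```text
t: 69.97
tool_pos: [0.6006, 0.0662, 0.4366]
tcp_rot: [180.0, -0.0, 89.9]
ft_force: [-0.0, -0.7, -4.2]
finger_gap: 0.0496
gripper_force: 30.0
```

Emit:
apply_moves(commands=[0,0,0,0,0,0.3,0,0,0,0,0,0,0.6,0,0,0,0,0,0,0.6,0,0,0,0,0,0,0.4,0,0,0,0,0,0,0.2,0,0,0,0,0,0,0.12,0,0,0,0,0,0,0.08,0,0,0,0,0,0,0,0,0,0,0,0,0,0,0])

```text
t: 71.1
tool_pos: [0.6006, 0.0663, 0.3796]
tcp_rot: [180.0, 0.0, 89.9]
ft_force: [-0.3, 0.5, -3.2]
finger_gap: 0.0492
gripper_force: 30.0
```

Emit:
apply_moves(commands=[0,0,0,0,0,0.05,0,0,0,0,0,0,0.03,0,0,0,0,0,0,0,0,0,0,0,0,0,0,0.7,0,0,0,0,0,0,1,0,0,0,0,0,0,1,0,0,0,0,0,0,1,0,0,0,0,0,0,1,0,0,0,0,0,0,1,0,0,0,0,0,-0.4,1,0,0,0,0,0,-0.8,1,0,0,0,0,0,-1,1,0,0,0,0,0,-1,1,0,0,0,0,0,-1,1,0,0,0,0,0,0,1])

```text
t: 72.97
tool_pos: [0.6009, 0.0664, 0.4857]
tcp_rot: [179.6, 0.0, 89.9]
ft_force: [0.9, -0.0, -0.1]
finger_gap: 0.0943
gripper_force: 0.0
```

Emit:
apply_moves(commands=[0,0,0,0.5,0,0,1,0,0,0,1,0,0,1,0,0,0,1,0,0,1,0,0,0,1,0,0,1,0,0,0,1,0,0,1,0,0,0,1,0,0,1,0,0,0,1,0,0,1,0,0,0,1,0,0,1,0,0,0,1,0,0,1,0,0,0,1,0,0,1,0,0,0,1,0,0,1,0,0,0,1,0,0,1,0,0,0,1,0,0,1,0,0,0,1,0,0,1,0,0,0,0,0,0,1,0,0,0,0,0,0,1])

```text
t: 74.97
tool_pos: [0.6009, 0.4037, 0.4819]
tcp_rot: [-180.0, 0.0, 89.9]
ft_force: [-0.3, 0.6, 0.0]
finger_gap: 0.0938
gripper_force: 0.0
```

```bash
python3 chips.py
python3 - <<'E'
from h import *
f=grab("top");P=f['P'];Z=P[...,2];save(f,'topE')
m=(Z>.205)&(Z<.24)&(abs(P[...,1])<.2)&(P[...,0]>.4)
n,l,st,ce=cv2.connectedComponentsWithStats(m.astype(np.uint8))
for i in range(1,n):
    if st[i,4]>20: print(st[i],cv2.minEnclosingCircle((P[l==i][:,:2]*1000).astype(np.float32)),np.median(Z[l==i]))
E
```

```text
74.975 [0.6009 0.4037 0.4819] [-1.7999e+02  5.0000e-02  8.9940e+01] [-0.3  0.6  0. ]
top 26 [294. 252.] board [-0.138  0.083] z 0.024 H 9.0
top 21 [323. 255.] board [-0.142 -0.006] z 0.027 H 9.0
top 31 [337. 256.] board [-0.141 -0.05 ] z 0.026 H 36.0
top 52 [302. 260.] board [-0.161  0.058] z 0.017 H 36.0
top 54 [313. 261.] board [-0.162  0.024] z 0.017 H 36.0
top 42 [327. 262.] board [-0.162 -0.019] z 0.017 H 9.0
top 49 [350. 264.] board [-0.164 -0.09 ] z 0.017 H 36.0
scene 28 [320. 181.] board [-0.161 -0.087] z 0.016 H 35.0
scene 13 [337. 189.] board [-0.162 -0.014] z 0.016 H 8.0
scene 26 [347. 193.] board [-0.159  0.025] z 0.017 H 35.0
scene 30 [355. 197.] board [-0.161  0.059] z 0.016 H 35.0
scene 47 [328. 233.] board [0.054 0.082] z 0.06 H 35.0
lips/board extents [[-0.2349 -0.149 ]
 [ 0.1242  0.1502]]
slabz 0.04454653351674076
[290 181  18  19 267] ((600.255859375, 65.32766723632812), 24.854501724243164) 0.22150469206744616
[336 188  18  19 267] ((579.7699584960938, -60.40427780151367), 24.845720291137695) 0.221549406819459
```

View pics/topE.png

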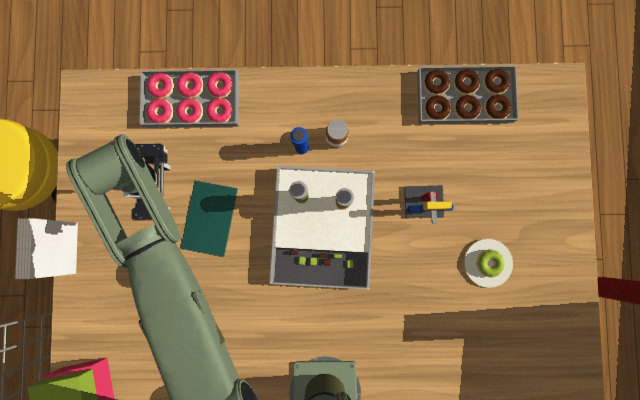

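All seven chips are in the tray (around (320,258)). Both shakers stand upright on the slab at (298,190) and (345,197), the scraper hangs on the hook at (435,205), and the arm is clear.

```bash
python3 -c "
from workcell import job_done
print(job_done())"
```

```text
the job is handed in; nothing more can be done
None
```

I handed the job in after about 75 s of robot time. The last images show all seven chips in the crumb tray, the scraper back on its hook and both shakers upright on the slab, but `job_done()` gave no verdict.

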